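# Lock the sieve into its bayonet stand

## Task

Pick up the small sieve by its wooden handle and hang it in the collar of the sieve stand, lugs down through the red-marked entry slots until they rest on the ledge inside. Then twist it clockwise, seen from above, pressing only lightly, and feel for the place where the lugs drop into the locking notches; leave it hanging there fully home, level and released. Do not force it against the stand, and leave the mug, the little dish and the sanding block where they are.

Things in the scene. Friction and masses are not known exactly. Their poses are not given: they have to be found in the camera images.
- sieve_grip (a point): Centre of the sieve's wooden handle bar, 64 mm long (along x), 14 mm wide (along y: grip across this), 26 mm high; 85 mm above the sieve's underside and 63 mm above its lugs' underside. z is up along the drum's axis. Same axes as the sieve.
- sieve: Loose open sieve, about 0.22 kg: aluminium drum 72 mm across, 40 mm high, foot tapered to 58 mm, raised bail handle, 98 mm high in all. Origin under its centre. Three brass lugs at 0, 120 and 240 degrees from its x axis (so it fits the stand in three headings), each 10 mm wide, 8 mm high, reaching 46 mm from the axis. Starts upright, any heading, on the white table.
- sieve_lugs (a point): Point on the sieve's axis at the height of the underside of its three lugs, 22 mm above the sieve's underside; same axes as the sieve. Pressing, turning or dropping it on the stand with more than 25 N is forcing; the stand is rigid.
- sieve_stand: Rigid grey stand, screwed down on the yellow table, 132 mm across its foot; origin under its centre, z up. Its collar is 109 mm across, top 75 mm above the table, bore 77 mm. x points to one of three 18 mm wide entry slots in the 5 mm cap ring (others at 120 and 240 degrees), marked red. Below the cap runs the channel for the lugs, 11 to 19 mm high.
- stand_seat (a point): Point on the collar's axis, 55 mm above the table. The ledge inside on which the lugs rest lies within 4 mm above or below it. From the entries the sieve turns only clockwise (yaw falling), to a stop 74 degrees on. The ledge's notches, 14 mm wide, 12 mm deep, lie 37 to 63 degrees clockwise of the entries; it goes on past them. Ledge height and notch angle change each time, not measured.
- mug: Cream plastic mug, 70 mm wide, 62 mm high, bystander on the white table; origin under its centre
- porcelain_dish: Tiny white porcelain dish, 34 mm across, 11 mm high, bystander on the yellow table; origin under its centre
- sanding_block: Sanding block, 60 x 100 x 31 mm, bystander on the yellow table; origin under its centre

How it is judged:
On the way:
1. the sieve hangs in the collar with its lugs in the channel, on or just over the ledge (lug underside within 5 mm of stand_seat's height, axis within 5 mm) (z of sieve_lugs in the frame of stand_seat between -0.005 and 0.005 m and horizontal distance between sieve_lugs and stand_seat below 0.005 m and angle between sieve_lugs's own z axis and vertical below 0.1 rad), for 0.2 s.
At the end, for the whole second after the job is handed in: All three lugs lie in the locking notches: lug underside 7 to 18 mm below stand_seat, sieve axis within 5 mm of the collar axis and upright within 0.06 rad, sieve released (z of sieve_lugs in the frame of stand_seat between -0.018 and -0.007 m and horizontal distance between sieve_lugs and stand_seat below 0.005 m and angle between sieve_lugs's own z axis and vertical below 0.06 rad); the robot touches nothing.
It fails at once if sieve forced against the stand (more than 25 N) (contact force between sieve and sieve_stand above 25 N).
It fails at once if mug, little dish or sanding block pushed more than 30 mm (distance of any of mug, porcelain_dish, sanding_block from where it was at the start of the episode above 0.03 m).
It also fails if it takes over 62 s, if anything falls off the work surface, if the arm or the gripper's body presses on something with over 40 N, if the wrist force passes 120 N, or if a joint passes its speed limit or range.

## Robot

A 6-joint arm with a two-finger parallel gripper is mounted at the origin on a cart in front of the work surface, level with it; the furniture and walls round the work are solid. World frame = base frame: x ahead of the robot, y to its left, z up, the work surface at z = 0. Lengths are in m, angles in rad, forces in N, time in s.
With the tool pointing down it reaches from about 0.375 to 0.975 m from the base axis. Payload 3.8 kg.
Tool frame: the origin (TCP) lies midway between the tips of the shut fingers; the grasp point (between the pads) lies 19 mm behind it (r.tcp_to_grasp is the distance from the TCP to the grasp point, in m); z points along the fingers, y is the direction in which the jaws open and shut (so a half turn about z gives the same grasp; the last joint's range is limited). The gripper opens to 85 mm and grips with 20 to 120 N. Pads are 22 mm wide; open, the fingers measure 114 mm over their backs; the gripper's body (76 mm by 85 mm) begins 54 mm behind the grasp point. The pads swing forward as they close: fully open they stand 13 mm farther back than shut.
Start: joints at [1.263, 0.264, 1.604, -0, 1.274, -0.037], TCP at [0.181, 0.65, 0.231] pointing down, gripper open.
Joint ranges: [-2.63, 2.63], [-0.94, 2.18], [0.31, 2.57], [-1.31, 4.45], [0, 2.66], [-2.55, 2.55]. Speed limits (rad/s): [2.57, 2.57, 3.14, 3.14, 3.14, 3.14].

## Interface

Orientations are given as a rotation vector (axis times angle).
In Python, from rig import r, snapshot, order gives the robot as it stands. The module is installed in compiled form; this text tells all that it offers.
- The arm moves only by the shell command python3 -m pendant 'ROWS'. ROWS is JSON, a list of rows, each an object with "claw": the closure in counts, from 0 (fully open) to 255 (shut); "offset": the shift along the tool's x, y, z in mm, a list of three; "dr": the turn, a rotation vector about the tool's x, y, z in degrees, a list of three. A call has 1 to 5 rows; each row shifts and turns the commanded pose from where the row before left it, along the tool's axes as they then stand; what a row does not reach is not made up. A row lasts 1/10 s, in which the tool goes at most 50 mm and 8.59 degrees, less where a joint would pass 70% of its speed; a pose out of reach is approached as far as the arm can. A call is refused whole if a number of a shift passes 50 or a number of a turn 8.59, either way. A call with a gripper value outside its range is refused whole. The fingers move at their own pace and stop on an object; the grip force is fixed at half the most. Time passes only in rows, so rows that do not move let the fingers close. It gives the time, the measured TCP pose, the force and the opening at its end, in the units of the state.
- r.sense(): the state, without advancing time (a new reading comes with each control period).
- snapshot(name): name is "side" or "top"; returns a dict with "frame" (420x560x3 uint8, red, green, blue), "range_z" (420x560 float32, m along the optical axis (not along the pixel's ray), 0 where there is no reading), "fx", "fy", "cx", "cy" (pixels), "xyz" and "attitude" of the camera in the world. Camera axes: x right, y up, looking along -z (the intrinsics and any distortion apply to the point x, -y, -z); pixel columns grow to the right and rows downward; lengths in m; the calibration is good to about 2 mm. A picture is of the moment at which its call begins.
- order.sign_off(): hands the job in, once; it reports no verdict.
The state is a dict: "time": time; "joint_positions": joint angles; "joint_velocities": joint speeds; "joint_torque": joint torques, N m; "tcp_pos": TCP position; "ee_rot": TCP orientation; "wrist_force": force on the tool from outside, world axes, zero at the start; "wrist_torque": the same for the moment, N m; "opening": finger opening in m.
Only numpy, scipy, OpenCV 4.12 (cv2) and the standard library are available. Lean on these libraries where they do the work, as an engineer would, in place of code of your own. Each camera call takes 0.05 s, during which the arm holds its last target.

## Working session

There is one attempt and no reset: what is moved stays moved. The work goes in short steps, Python scripts to look and compute and a shell command to move; the robot and the scene stay as the last step left them, time stands still between calls to the robot, and variables do not carry over. Pictures are saved under pics/ and viewed, and the job is handed in when it is done.

```bash
mkdir -p pics; ls
python3 - <<'E'
from rig import r,snapshot,order
import cv2,numpy as np
s=r.sense()
for k in s: print(k,np.round(s[k],4))
print(r.tcp_to_grasp)
for n in("side","top"):
    d=snapshot(n); cv2.imwrite(f"pics/{n}0.png",d["frame"][:,:,::-1]); np.savez(f"{n}0.npz",**{k:v for k,v in d.items()})
    print(n,d["fx"],d["fy"],d["cx"],d["cy"],d["xyz"],d["attitude"],[k for k in d])
E
```

```text
pics
time 0.0
joint_positions [ 1.2631  0.2647  1.6054  0.      1.2737 -0.0369]
joint_velocities [ 0.0015  0.0002 -0.0022 -0.0006  0.0024  0.0009]
joint_torque [ 2.50000e-03 -5.15081e+01 -3.67325e+01  2.00000e-04  1.25000e-02
  0.00000e+00]
tcp_pos [0.1803 0.6497 0.23  ]
ee_rot [-0.424  -3.1124  0.0035]
wrist_force [-0.3362  0.4747 -0.5911]
wrist_torque [-0.0457  0.0348  0.0557]
opening 0.0855
0.0187
side 430.5498540195704 430.5498540195704 285.0024708004233 209.9889773806049 [0.37104728 0.71491307 0.62727627] [ 0.22862749 -1.2001348  -2.57672908] ['frame', 'range_z', 'fx', 'fy', 'cx', 'cy', 'xyz', 'attitude']
top 479.2511987106419 479.2511987106419 274.76858797015495 213.53892118169074 [0.52632947 0.08770563 1.01503556] [ 0.06408461 -0.07345474 -1.59111676] ['frame', 'range_z', 'fx', 'fy', 'cx', 'cy', 'xyz', 'attitude']
```

View pics/side0.png

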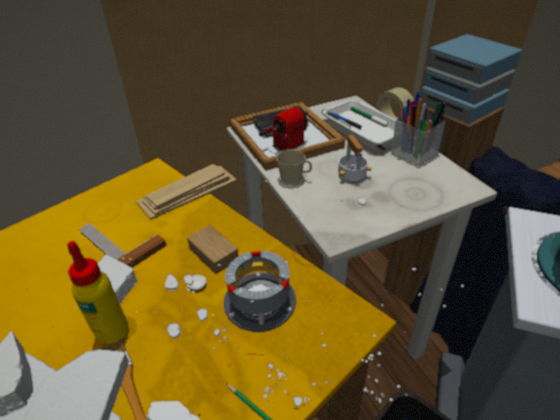

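View pics/top0.png

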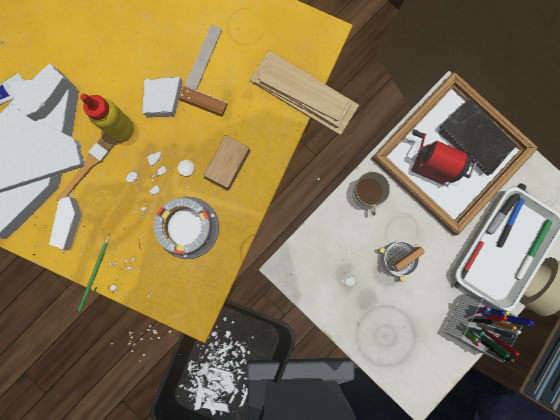

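The top view shows the stand at about (184,227) with red marks on the ring, and the sieve at (402,260) with its handle bar running right and up. The side view shows the stand at (258,283) and the sieve at (353,165). The mug, dish and block sit nearby.

```bash
cat > h.py <<'E'
import numpy as np,cv2
from scipy.spatial.transform import Rotation as R
def cloud(d):
    z=d["range_z"].astype(float);h,w=z.shape
    u,v=np.meshgrid(np.arange(w),np.arange(h))
    p=np.stack([(u-d["cx"])/d["fx"]*z,-(v-d["cy"])/d["fy"]*z,-z],-1)
    P=p@R.from_rotvec(d["attitude"]).as_matrix().T+d["xyz"]; P[z==0]=np.nan
    return P
def ray(d,u,v,zp):
    c=np.array([(u-float(d["cx"]))/d["fx"],-(v-float(d["cy"]))/d["fy"],-1.])
    w=R.from_rotvec(d["attitude"]).apply(c); o=np.array(d["xyz"])
    return o+w*((zp-o[2])/w[2])
E
python3 - <<'E'
from h import *
np.set_printoptions(precision=4,suppress=True)
for n,pts in(("top",[(184,227),(402,260),(405,258),(370,190),(186,168),(228,162),(150,280),(350,230)]),("side",[(353,175),(258,320),(290,165),(200,283),(213,247)])):
    d=np.load(n+"0.npz");P=cloud(d)
    for u,v in pts: print(n,u,v,P[v,u],ray(d,u,v,0))
    im=d["frame"][:,:,::-1]
    for k,(u,v) in {"stand":(186,225) if n=="top" else (258,290),"sieve":(402,260) if n=="top" else (353,165)}.items():
        s=45;cv2.imwrite(f"pics/{n}_{k}.png",cv2.resize(im[v-s:v+s,u-s:u+s],(540,540),interpolation=cv2.INTER_CUBIC))
a=[cv2.imread(f"pics/{n}_{k}.png") for n in("top","side") for k in("stand","sieve")]
a=[cv2.resize(x,(300,300)) for x in a]
cv2.imwrite("pics/quad.png",np.vstack([np.hstack(a[:2]),np.hstack(a[2:])]))
E
```

```text
top 184 227 [0.5903 0.2727 0.0049] [0.5906 0.2736 0.    ]
top 402 260 [ 0.5124 -0.1598  0.0961] [ 0.511  -0.1857  0.    ]
top 405 258 [ 0.5161 -0.1649  0.099 ] [ 0.515  -0.1922  0.    ]
top 370 190 [ 0.6592 -0.1206  0.0157] [ 0.6613 -0.1239  0.    ]
top 186 168 [0.7166 0.2682 0.0025] [0.717  0.2687 0.    ]
top 228 162 [nan nan nan] [0.7282 0.1786 0.    ]
top 150 280 [ 0.4807  0.3456 -0.0008] [0.4807 0.3454 0.    ]
top 350 230 [ 0.5768 -0.0786 -0.003 ] [ 0.5767 -0.0781  0.    ]
side 353 175 [ 0.5053 -0.1447  0.0196] [ 0.5096 -0.1724  0.    ]
side 258 320 [0.574  0.3086 0.0047] [0.5756 0.3055 0.    ]
side 290 165 [ 0.6453 -0.0831  0.0605] [ 0.6746 -0.1684  0.    ]
side 200 283 [0.7098 0.2641 0.0036] [0.7117 0.2615 0.    ]
side 213 247 [0.7141 0.1925 0.0301] [0.7314 0.1662 0.    ]
```

View pics/quad.png

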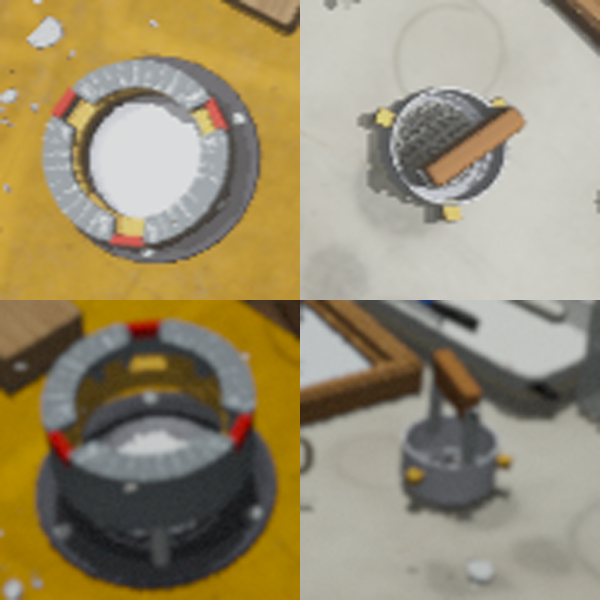

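The crops show three red entry marks with gold slots on the stand ring. They also show the sieve's handle bar lined up with one brass lug, and the other two lugs visible. Next I measure with masks.

```bash
cat > m.py <<'E'
from h import *
np.set_printoptions(precision=4,suppress=True)
def comps(m,mn=4):
    n,l,st,c=cv2.connectedComponentsWithStats(m.astype(np.uint8)); return [(l==i,c[i],st[i,4]) for i in range(1,n) if st[i,4]>=mn]
for n in("top","side"):
    d=np.load(n+"0.npz");P=cloud(d);im=d["frame"];hsv=cv2.cvtColor(im,cv2.COLOR_RGB2HSV)
    H,S,V=[hsv[...,i].astype(int) for i in range(3)]
    nearS=np.hypot(P[...,0]-.585,P[...,1]-.27)<.08
    red=((H<6)|(H>174))&(S>150)&(V>90)&nearS
    pts=[]
    for m,c,a in comps(red):
        q=ray(d,*c,.075);pts.append(q);print(n,"red",c,a,q,np.nanmedian(P[m],0))
    pts=np.array(pts)
    if len(pts)==3:
        A=np.c_[2*pts[:,:2],np.ones(3)];x=np.linalg.solve(A,(pts[:,:2]**2).sum(1));c=x[:2]
        print(" centre",c,"rad",np.hypot(*(pts[:,:2]-c).T),"ang",np.degrees(np.arctan2(*(pts[:,:2]-c).T[::-1])))
    # ring top by depth
    m=nearS&(abs(P[...,2]-.075)<.005); xy=P[m][:,:2].astype(np.float32)
    (cx,cy),rr=cv2.minEnclosingCircle(xy);print(n,"ring",m.sum(),cx,cy,rr,np.median(P[m][:,2]))
    near=np.hypot(P[...,0]-.512,P[...,1]+.162)<.075
    br=near&(P[...,2]>.06)&(H>3)&(H<20)&(S>90)
    for m,c,a in comps(br,15):
        print(n,"handle",c,a,np.nanmedian(P[m],0),"rays .098/.085",ray(d,*c,.098),ray(d,*c,.085))
        if n=="top":
            ys,xs=np.nonzero(m);w=np.array([ray(d,x,y,.098)[:2] for x,y in zip(xs,ys)]).astype(np.float32)
            (c2,sz,an)=cv2.minAreaRect(w);b=cv2.boxPoints((c2,sz,an));print("  rect",c2,sz,an);e=w-w.mean(0);u=np.linalg.svd(e,full_matrices=False)[2][0];print("  dir",np.degrees(np.arctan2(u[1],u[0])))
    gold=near&(P[...,2]<.05)&(H>15)&(H<30)&(S>110)&(V>80)
    for m,c,a in comps(gold,4): print(n,"lug",c,a,ray(d,*c,.030 if n=="top" else .026),np.nanmedian(P[m],0))
    for k,(u,v) in ({"mug":(368,190),"dish":(186,168),"block":(227,162)} if n=="top" else {"mug":(290,165)}).items(): pass
E
python3 m.py
```

```text
top red [159.6842 211.    ] 19 [0.6184 0.3075 0.075 ] [0.6186 0.3077 0.0734]
top red [178.7333 251.5333] 15 [0.538  0.2704 0.075 ] [0.5373 0.2701 0.0737]
top ring 1095 0.5901761054992676 0.26605650782585144 0.05545061454176903 0.07460325703924608
top handle [409.0619 258.6726] 226 [ 0.5143 -0.1735  0.0967] rays .098/.085 [ 0.5147 -0.1729  0.098 ] [ 0.5145 -0.1766  0.085 ]
  rect (0.514880359172821, -0.17320917546749115) (0.013272694312036037, 0.06253225356340408) 34.128719329833984
  dir 123.987724
top lug [402.0667 278.6   ] 15 [ 0.4737 -0.1761  0.03  ] [ 0.4729 -0.1769  0.028 ]
side red [255.7647 253.0588] 17 [0.608  0.2223 0.075 ] [0.6091 0.221  0.073 ]
side red [284.7222 282.8056] 36 [0.5361 0.2718 0.075 ] [0.5361 0.2704 0.0738]
side red [230.7    288.0333] 30 [0.6174 0.3098 0.075 ] [0.6186 0.3082 0.0738]
 centre [0.587  0.2688] rad [0.051 0.051 0.051] ang [-65.7257 176.634   53.4576]
side ring 1263 0.588141143321991 0.2647114098072052 0.05626829341053963 0.0744424288904677
side handle [354.3413 143.6587] 167 [ 0.513  -0.1686  0.0944] rays .098/.085 [ 0.5115 -0.159   0.098 ] [ 0.5149 -0.1805  0.085 ]
side lug [368.5 167.8] 10 [ 0.4741 -0.1767  0.026 ] [ 0.4737 -0.1733  0.0285]
side lug [341.8571 172.1905] 21 [ 0.532  -0.1392  0.026 ] [ 0.5318 -0.1377  0.0281]
```

```bash
cat > m2.py <<'E'
from m import *
from scipy.optimize import least_squares
C=[]
for n in("top","side"):
    d=np.load(n+"0.npz");P=cloud(d);im=d["frame"];hsv=cv2.cvtColor(im,cv2.COLOR_RGB2HSV);H,S,V=[hsv[...,i].astype(int) for i in range(3)]
    vs,us=np.mgrid[0:420,0:560]; G=np.zeros((420,560,2))
    o=np.array(d["xyz"]);w=np.stack([(us-d["cx"])/d["fx"],-(vs-d["cy"])/d["fy"],-np.ones(us.shape)],-1)@R.from_rotvec(d["attitude"]).as_matrix().T
    G=(o+w*((.075-o[2])/w[...,2])[...,None])[...,:2]
    m=(np.hypot(G[...,0]-.589,G[...,1]-.268)<.07)&(abs(P[...,2]-.075)<.004)
    xy=G[m]
    f=lambda p:np.clip(np.hypot(xy[:,0]-p[0],xy[:,1]-p[1])-.0465,-.02,.02)
    # annulus: points uniform over 38.5..54.5 -> angular-balanced centroid of radius
    th=lambda c:np.arctan2(xy[:,1]-c[1],xy[:,0]-c[0])
    c=np.array([.589,.268])
    for _ in range(20):
        rr=np.hypot(*(xy-c).T);t=th(c);bins=np.digitize(t,np.linspace(-np.pi,np.pi,37))
        o_=[];i_=[]
        for b in range(1,37):
            k=bins==b
            if k.sum()>6:
                tm=t[k].mean();o_.append((np.percentile(rr[k],95),tm));i_.append((np.percentile(rr[k],5),tm))
        q=np.array(o_);qi=np.array(i_)
        op=c+np.c_[q[:,0]*np.cos(q[:,1]),q[:,0]*np.sin(q[:,1])]
        s=least_squares(lambda p:np.hypot(op[:,0]-p[0],op[:,1]-p[1])-p[2],[*c,.05],loss="soft_l1",f_scale=.001)
        c=s.x[:2]
    ip=c+np.c_[qi[:,0]*np.cos(qi[:,1]),qi[:,0]*np.sin(qi[:,1])]
    si=least_squares(lambda p:np.hypot(ip[:,0]-p[0],ip[:,1]-p[1])-p[2],[*c,.04],loss="soft_l1",f_scale=.001)
    print(n,"outer",s.x,"inner",si.x,len(q))
    red=((H<8)|(H>172))&(S>120)&(np.hypot(G[...,0]-.589,G[...,1]-.268)<.06)
    for mm,cc,a in comps(red,4):
        g=G[mm].mean(0); print("  red",cc,a,g,"ang",np.degrees(np.arctan2(*(g-s.x[:2])[::-1])),np.hypot(*(g-s.x[:2])))
E
python3 m2.py | grep -A8 -E "outer|  red"
```

```text
top outer [0.5895 0.2659 0.0539] inner [0.5896 0.2658 0.0399] 36
  red [159.9333 210.6667] 30 [0.619 0.307] ang 54.346456072532085 0.0505826436457868
  red [205.4231 213.6923] 26 [0.6111 0.2176] ang -65.88111599124495 0.05288447399737591
  red [179.     251.8889] 27 [0.5373 0.2699] ang 175.64659991025619 0.052345484598720904
side outer [0.5872 0.2662 0.0546] inner [0.5873 0.266  0.0391] 36
  red [255.5263 253.6579] 38 [0.6079 0.2238] ang -63.986209748638984 0.047199253851923126
  red [284.8936 283.2553] 47 [0.5355 0.2726] ang 172.98268488404565 0.051997852997138064
  red [230.814  288.6977] 43 [0.6167 0.311 ] ang 56.58736708854049 0.05358772934023917
```

```bash
cat > go.py <<'E'
# usage: go.py x y z yyaw(deg): remaining offset (mm) / turn (deg) in current tool axes
import sys
from h import *
from rig import r
np.set_printoptions(precision=2,suppress=True)
s=r.sense();T=R.from_rotvec(s["ee_rot"]);p=np.array(s["tcp_pos"])
if len(sys.argv)>4:
    x,y,z,a=map(float,sys.argv[1:5]);a=np.radians(a)
    Y=np.array([np.cos(a),np.sin(a),0]);Z=np.array([0,0,-1.]);X=np.cross(Y,Z)
    G=R.from_matrix(np.c_[X,Y,Z])
    print("offset",T.inv().apply(np.array([x,y,z])-p)*1000,"dr",np.degrees((T.inv()*G).as_rotvec()))
m=T.as_matrix();print("t",s["time"],"tcp",p*1000,"yyaw %.2f tilt %.2f"%(np.degrees(np.arctan2(m[1,1],m[0,1])),np.degrees(np.arccos(-m[2,2]))),"F",np.array(s["wrist_force"]),"M",np.array(s["wrist_torque"]),"open %.1f"%(s["opening"]*1000),"q6 %.2f"%s["joint_positions"][5])
E
python3 go.py .515 -.173 .18 34; python3 go.py .515 -.173 .068 34
```

```text
offset [-542.53 -703.16   51.46] dr [-0.11  0.04 40.48]
t 0.1 tcp [180.36 649.76 230.08] yyaw 74.48 tilt 0.12 F [0.06 0.31 0.35] M [0.04 0.03 0.  ] open 85.3 q6 -0.04
offset [-542.54 -702.93  163.46] dr [-0.11  0.04 40.48]
t 0.1 tcp [180.36 649.76 230.08] yyaw 74.48 tilt 0.12 F [0.06 0.31 0.35] M [0.04 0.03 0.  ] open 85.3 q6 -0.04
```

```bash
python3 -m pendant '[{"claw":0,"offset":[-30,-25,0],"dr":[0,0,0]},{"claw":0,"offset":[-32,-30,0],"dr":[0,0,0]},{"claw":0,"offset":[-32,-30,0],"dr":[0,0,0]},{"claw":0,"offset":[-32,-30,0],"dr":[0,0,0]},{"claw":0,"offset":[-32,-32,0],"dr":[0,0,0]}]'
python3 -m pendant '[{"claw":0,"offset":[-28,-35,0],"dr":[0,0,0]},{"claw":0,"offset":[-28,-35,0],"dr":[0,0,0]},{"claw":0,"offset":[-28,-35,0],"dr":[0,0,0]},{"claw":0,"offset":[-28,-35,0],"dr":[0,0,0]},{"claw":0,"offset":[-28,-35,0],"dr":[0,0,0]}]'
python3 -m pendant '[{"claw":0,"offset":[-24,-35,0],"dr":[0,0,5]},{"claw":0,"offset":[-24,-35,0],"dr":[0,0,5]},{"claw":0,"offset":[-24,-35,0],"dr":[0,0,5]},{"claw":0,"offset":[-24,-35,0],"dr":[0,0,5]},{"claw":0,"offset":[-24,-35,0],"dr":[0,0,5]}]'
python3 go.py .515 -.173 .18 34
```

```text
time: 0.6
tcp_pos: [0.2939, 0.4648, 0.2307]
ee_rot: [-0.423, -3.113, 0.001]
wrist_force: [0.4, -0.4, -0.3]
opening: 0.0854
time: 1.1
tcp_pos: [0.3816, 0.2586, 0.2309]
ee_rot: [-0.423, -3.113, 0.0]
wrist_force: [0.7, 0.0, 0.1]
opening: 0.0853
time: 1.6
tcp_pos: [0.4141, 0.0507, 0.231]
ee_rot: [-1.093, -2.945, 0.0]
wrist_force: [0.5, -0.1, -0.7]
opening: 0.0856
offset [-222.41 -103.68   51.03] dr [-0.01  0.   15.28]
t 1.6 tcp [414.06  50.67 231.02] yyaw 49.28 tilt 0.01 F [ 0.48 -0.07 -0.68] M [-0.01 -0.01 -0.03] open 85.6 q6 -0.80
```

```bash
python3 -m pendant '[{"claw":0,"offset":[-37,-17,5],"dr":[0,0,0]},{"claw":0,"offset":[-37,-17,5],"dr":[0,0,0]},{"claw":0,"offset":[-37,-17,5],"dr":[0,0,0]},{"claw":0,"offset":[-37,-17,5],"dr":[0,0,0]},{"claw":0,"offset":[-37,-17,5],"dr":[0,0,0]}]'
python3 -m pendant '[{"claw":0,"offset":[-37,-17,5],"dr":[0,0,0]},{"claw":0,"offset":[0,0,10],"dr":[0,0,7.6]},{"claw":0,"offset":[0,0,0],"dr":[0,0,7.6]},{"claw":0,"offset":[0,0,0],"dr":[0,0,0]}]'
python3 go.py .515 -.173 .14 34
python3 - <<'E'
from rig import snapshot
import cv2,numpy as np
a=[snapshot(n)["frame"][:,:,::-1] for n in("top","side")]
cv2.imwrite("pics/over.png",np.hstack([cv2.resize(a[0][180:340,310:510],(400,320)),cv2.resize(a[1][80:240,260:460],(400,320))]))
E
```

```text
time: 2.1
tcp_pos: [0.4997, -0.1341, 0.2057]
ee_rot: [-1.088, -2.947, -0.0]
wrist_force: [0.9, 0.2, 0.6]
opening: 0.0855
time: 2.5
tcp_pos: [0.516, -0.1696, 0.1901]
ee_rot: [-1.469, -2.775, 0.0]
wrist_force: [0.1, 0.0, 0.1]
opening: 0.0852
offset [-2.3  -2.69 50.09] dr [-0.08 -0.11  0.21]
t 2.5 tcp [ 516.04 -169.62  190.09] yyaw 34.21 tilt 0.13 F [0.07 0.03 0.09] M [-0.02  0.09 -0.03] open 85.2 q6 -0.96
```

View pics/over.png

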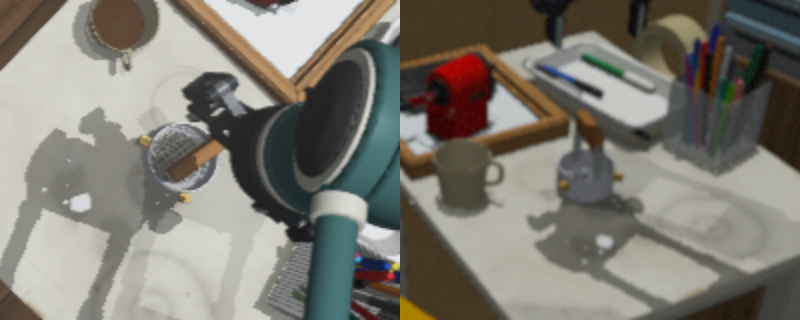

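The gripper is above the sieve with its jaws across the handle, and the way down is clear on both sides.

```bash
python3 -m pendant '[{"claw":0,"offset":[-2.3,-2.7,30],"dr":[0,0,0]},{"claw":0,"offset":[0,0,30],"dr":[0,0,0]},{"claw":0,"offset":[0,0,30],"dr":[0,0,0]},{"claw":0,"offset":[0,0,20],"dr":[0,0,0]},{"claw":0,"offset":[0,0,12],"dr":[0,0,0]}]'
python3 go.py .515 -.173 .067 34
python3 -m pendant '[{"claw":120,"offset":[0,0,0],"dr":[0,0,0]},{"claw":160,"offset":[0,0,0],"dr":[0,0,0]},{"claw":200,"offset":[0,0,0],"dr":[0,0,0]},{"claw":255,"offset":[0,0,0],"dr":[0,0,0]},{"claw":255,"offset":[0,0,0],"dr":[0,0,0]}]'
python3 -m pendant '[{"claw":255,"offset":[0,0,0],"dr":[0,0,0]},{"claw":255,"offset":[0,0,0],"dr":[0,0,0]},{"claw":255,"offset":[0,0,0],"dr":[0,0,0]}]'
python3 go.py
```

```text
time: 3.1
tcp_pos: [0.5146, -0.172, 0.0676]
ee_rot: [-1.463, -2.777, 0.0]
wrist_force: [-0.1, -1.2, -0.8]
opening: 0.0855
offset [-1.08 -0.27  0.55] dr [-0.08 -0.12  0.45]
t 3.1 tcp [ 514.62 -171.96   67.55] yyaw 34.45 tilt 0.14 F [-0.1  -1.24 -0.77] M [-0.01 -0.03  0.05] open 85.5 q6 -0.97
time: 3.6
tcp_pos: [0.5164, -0.1732, 0.0704]
ee_rot: [1.467, 2.776, -0.0]
wrist_force: [2.6, 3.9, -3.4]
opening: 0.0127
time: 3.9
tcp_pos: [0.5162, -0.1731, 0.07]
ee_rot: [1.467, 2.777, -0.0]
wrist_force: [-1.6, 0.3, 3.4]
opening: 0.013
t 3.9 tcp [ 516.22 -173.08   69.96] yyaw 34.29 tilt 0.06 F [-1.6   0.26  3.45] M [-0.06  0.13  0.01] open 13.0 q6 -0.97
```

```bash
python3 -m pendant '[{"claw":255,"offset":[0,0,-5],"dr":[0,0,0]},{"claw":255,"offset":[0,0,-15],"dr":[0,0,0]},{"claw":255,"offset":[0,0,-30],"dr":[0,0,0]},{"claw":255,"offset":[0,0,-40],"dr":[0,0,0]},{"claw":255,"offset":[0,0,-35],"dr":[0,0,0]}]'
python3 -m pendant '[{"claw":255,"offset":[0,0,0],"dr":[0,0,0]},{"claw":255,"offset":[0,0,0],"dr":[0,0,0]}]'
python3 go.py .5885 .266 .195 25
python3 - <<'E'
from rig import snapshot
import cv2,numpy as np
a=[snapshot(n)["frame"][:,:,::-1] for n in("top","side")]
cv2.imwrite("pics/lift.png",np.hstack([cv2.resize(a[0][180:340,310:510],(400,320)),cv2.resize(a[1][40:200,260:460],(400,320))]))
E
```

```text
time: 4.4
tcp_pos: [0.5156, -0.1726, 0.1962]
ee_rot: [-1.468, -2.777, -0.0]
wrist_force: [-0.2, -0.1, -2.1]
opening: 0.0131
time: 4.6
tcp_pos: [0.5163, -0.1729, 0.1957]
ee_rot: [1.467, 2.775, 0.001]
wrist_force: [0.0, -0.5, -4.3]
opening: 0.0128
offset [321.98 306.89   0.51] dr [0.09 0.11 9.29]
t 4.6 tcp [ 516.33 -172.92  195.7 ] yyaw 34.29 tilt 0.14 F [ 0.03 -0.54 -4.33] M [ 0.01  0.02 -0.06] open 12.8 q6 -0.97
```

View pics/lift.png

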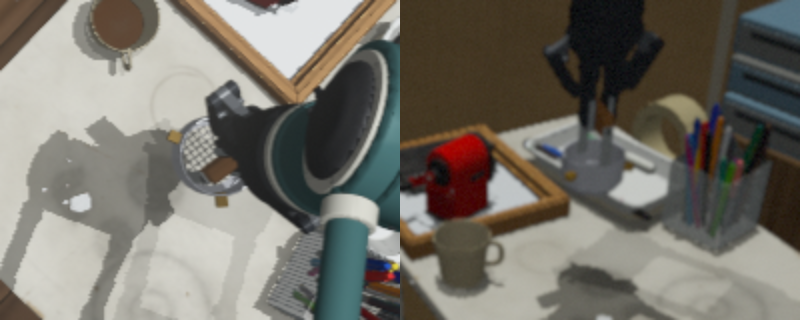

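The sieve is held and hangs upright, clear of the table. Now I carry it to the stand.

```bash
python3 -m pendant '[{"claw":255,"offset":[15,14,0],"dr":[0,0,0]},{"claw":255,"offset":[25,24,0],"dr":[0,0,0]},{"claw":255,"offset":[30,28,0],"dr":[0,0,0]},{"claw":255,"offset":[30,28,0],"dr":[0,0,0]},{"claw":255,"offset":[30,28,0],"dr":[0,0,0]}]'
python3 -m pendant '[{"claw":255,"offset":[30,28,0],"dr":[0,0,0]},{"claw":255,"offset":[30,28,0],"dr":[0,0,0]},{"claw":255,"offset":[30,28,0],"dr":[0,0,0]},{"claw":255,"offset":[30,30,0],"dr":[0,0,0]},{"claw":255,"offset":[30,30,0],"dr":[0,0,0]}]'
python3 -m pendant '[{"claw":255,"offset":[25,25,0],"dr":[0,0,0]},{"claw":255,"offset":[10,10,0],"dr":[0,0,0]},{"claw":255,"offset":[5,5,0],"dr":[0,0,5]},{"claw":255,"offset":[0,0,0],"dr":[0,0,4.3]},{"claw":255,"offset":[0,0,0],"dr":[0,0,0]}]'
python3 go.py .5885 .266 .185 25
python3 - <<'E'
from rig import snapshot
import cv2,numpy as np
for n in("top","side"):
    d=snapshot(n);np.savez(n+"1.npz",**d)
    a=d["frame"][:,:,::-1]
    a=a[140:300,90:290] if n=="top" else a[180:340,160:360]
    cv2.imwrite(f"pics/{n}1.png",cv2.resize(a,(800,600)[0:1]*0 or (750,600),interpolation=cv2.INTER_CUBIC))
E
```

```text
time: 5.2
tcp_pos: [0.5416, 0.0048, 0.1916]
ee_rot: [-1.467, -2.773, 0.003]
wrist_force: [0.8, -0.2, -2.3]
opening: 0.013
time: 5.7
tcp_pos: [0.5762, 0.2096, 0.1913]
ee_rot: [-1.466, -2.775, 0.006]
wrist_force: [0.3, -0.3, -2.3]
opening: 0.0129
time: 6.2
tcp_pos: [0.5871, 0.2633, 0.1918]
ee_rot: [-1.687, -2.648, 0.006]
wrist_force: [0.6, -0.0, -3.8]
opening: 0.0128
offset [1.86 2.47 6.83] dr [-0.25  0.01 -0.  ]
t 6.2 tcp [587.07 263.28 191.84] yyaw 25.00 tilt 0.26 F [ 0.56 -0.03 -3.82] M [-0.06  0.02 -0.  ] open 12.8 q6 -0.05
```

View pics/top1.png

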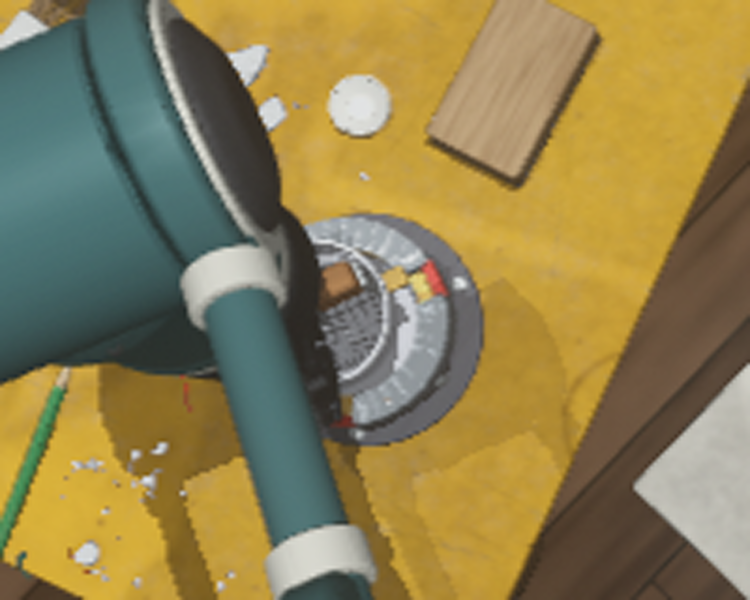

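View pics/side1.png

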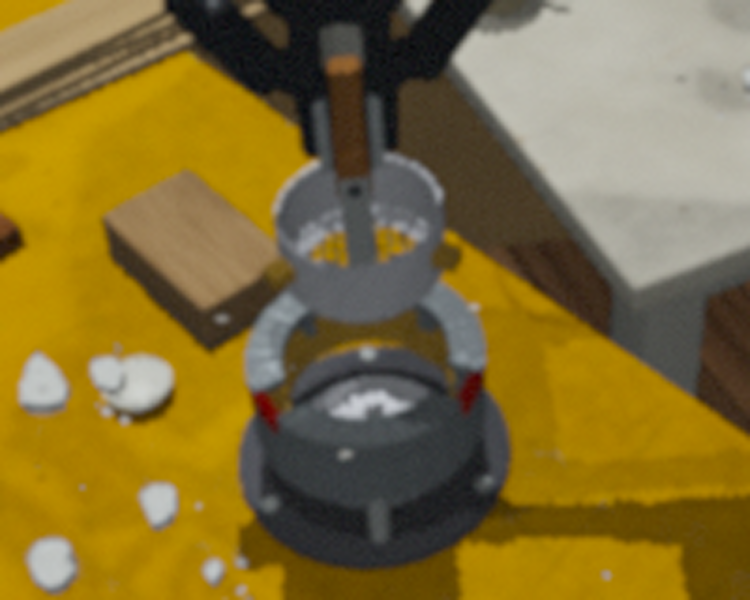

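```bash
cat > m3.py <<'E'
from h import *
import sys
from scipy.optimize import least_squares
np.set_printoptions(precision=4,suppress=True)
suf=sys.argv[1];zu=float(sys.argv[2])  # underside height
for n,sc in(("top",(.5895,.2659)),("side",(.5872,.2662))):
    d=np.load(n+suf+".npz");P=cloud(d);hsv=cv2.cvtColor(d["frame"],cv2.COLOR_RGB2HSV);H,S,V=[hsv[...,i].astype(int) for i in range(3)]
    vs,us=np.mgrid[0:420,0:560];o=np.array(d["xyz"]);w=np.stack([(us-d["cx"])/d["fx"],-(vs-d["cy"])/d["fy"],-np.ones(us.shape)],-1)@R.from_rotvec(d["attitude"]).as_matrix().T
    pl=lambda z:(o+w*((z-o[2])/w[...,2])[...,None])[...,:2]
    G=pl(zu+.04);rad=np.hypot(G[...,0]-sc[0],G[...,1]-sc[1])
    m=(rad<.045)&(rad>.025)&(abs(P[...,2]-zu-.04)<.005)&(S<90)
    xy=G[m]
    s=least_squares(lambda p:np.hypot(xy[:,0]-p[0],xy[:,1]-p[1])-.0352,sc,loss="soft_l1",f_scale=.001)
    print(n,"rim",m.sum(),s.x,"minus stand",(s.x-sc)*1000,"rms",np.sqrt(np.mean(s.fun**2)),"z",np.median(P[m][:,2]))
    G=pl(zu+.026)
    rr=np.hypot(*(G-s.x).transpose(2,0,1))
    g=(rr<.05)&(rr>.034)&(H>12)&(H<30)&(S>100)&(abs(P[...,2]-zu-.026)<.009)
    nn,l,st,c=cv2.connectedComponentsWithStats(g.astype(np.uint8))
    for i in range(1,nn):
        if st[i,4]>=4:
            q=G[l==i].mean(0)-s.x;print("  lug",c[i],st[i,4],np.degrees(np.arctan2(q[1],q[0])),np.hypot(*q),np.median(P[l==i][:,2]))
E
python3 m3.py 1 .122
```

```text
top rim 84 [0.5873 0.2639] minus stand [-2.2107 -2.0113] rms 0.0008576121360044798 z 0.16130942465674059
  lug [195.0333 213.8333] 30 -65.10506714766989 0.041349508219460755 0.15161664750841547
side rim 262 [0.5853 0.264 ] minus stand [-1.9204 -2.1621] rms 0.0021963461447720464 z 0.16081493475004097
  lug [279.3091 247.2909] 55 179.63459201258365 0.039260420405776916 0.15127133843408896
  lug [233.8936 252.2766] 47 52.558691152891456 0.04052865836924013 0.150868257649932
```

Both cameras show the sieve about 2 mm short of the collar axis in x and y, and the lug heading matches the entries. I correct for that and descend to just above the cap.

```bash
python3 -m pendant '[{"claw":255,"offset":[1,2.7,0],"dr":[0,0,0]},{"claw":255,"offset":[0,0,15],"dr":[0,0,0]},{"claw":255,"offset":[0,0,15],"dr":[0,0,0]},{"claw":255,"offset":[0,0,15],"dr":[0,0,0]},{"claw":255,"offset":[0,0,15],"dr":[0,0,0]}]'
python3 -m pendant '[{"claw":255,"offset":[0,0,0],"dr":[0,0,0]},{"claw":255,"offset":[0,0,0],"dr":[0,0,0]}]'
python3 go.py .5891 .2654 .128 25
python3 - <<'E'
from rig import snapshot
import cv2,numpy as np
for n in("top","side"):
    d=snapshot(n);np.savez(n+"2.npz",**d)
    a=d["frame"][:,:,::-1]
    a=a[140:300,90:290] if n=="top" else a[200:340,170:345]
    cv2.imwrite(f"pics/{n}2.png",cv2.resize(a,(750,600),interpolation=cv2.INTER_CUBIC))
E
python3 m3.py 2 .060
```

```text
time: 6.8
tcp_pos: [0.5895, 0.2656, 0.1319]
ee_rot: [-1.688, -2.648, 0.003]
wrist_force: [0.1, 0.6, -1.9]
opening: 0.0131
time: 7.0
tcp_pos: [0.5898, 0.2658, 0.1331]
ee_rot: [-1.688, -2.648, 0.003]
wrist_force: [0.5, -0.3, -1.8]
opening: 0.0129
offset [-0.05 -0.77  5.07] dr [-0.12 -0.   -0.01]
t 7.0 tcp [589.78 265.77 133.07] yyaw 24.99 tilt 0.12 F [ 0.48 -0.28 -1.76] M [ 0.01 -0.03 -0.03] open 12.9 q6 -0.05
top rim 72 [0.5902 0.2667] minus stand [0.716  0.8055] rms 0.000984658264673342 z 0.1022043471641968
  lug [198.5769 215.2692] 26 -65.30787809951605 0.041019167148166016 0.09293363202778493
side rim 317 [0.5895 0.2656] minus stand [ 2.2772 -0.5697] rms 0.0023267054177028537 z 0.10051663616860373
  lug [277.303  274.0303] 33 178.80917700275907 0.03870038564741024 0.09324072042807507
  lug [234.9722 278.2778] 36 51.262616647899684 0.03979434919764309 0.09300510932097195
```

View pics/side2.png

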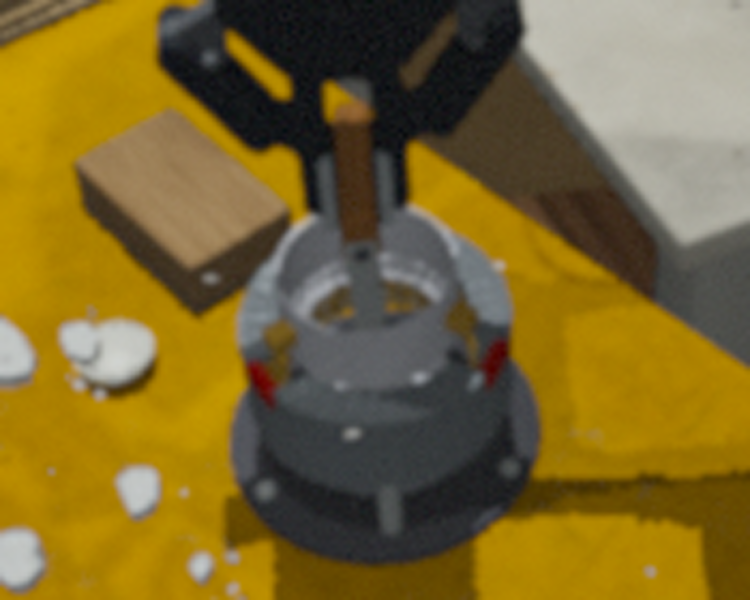

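View pics/top2.png

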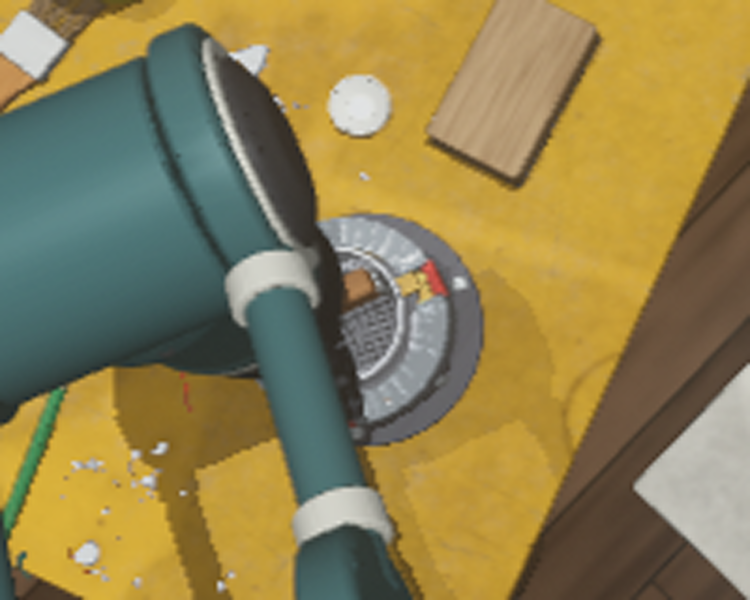

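The lugs line up with the red-marked slots in both views. I descend slowly from here.

```bash
python3 -m pendant '[{"claw":255,"offset":[0,-0.5,4],"dr":[0,0,0]},{"claw":255,"offset":[0,0,4],"dr":[0,0,0]},{"claw":255,"offset":[0,0,1],"dr":[0,0,0]}]'
python3 -m pendant '[{"claw":255,"offset":[0,0,1],"dr":[0,0,0]},{"claw":255,"offset":[0,0,1],"dr":[0,0,0]}]'
python3 -m pendant '[{"claw":255,"offset":[0,0,1],"dr":[0,0,0]},{"claw":255,"offset":[0,0,1],"dr":[0,0,0]}]';python3 go.py
```

```text
time: 7.4
tcp_pos: [0.5898, 0.2658, 0.125]
ee_rot: [-1.688, -2.649, 0.0]
wrist_force: [-0.8, -0.1, -2.5]
opening: 0.0133
time: 7.6
tcp_pos: [0.59, 0.2658, 0.1233]
ee_rot: [1.688, 2.649, 0.0]
wrist_force: [0.9, 0.3, -2.9]
opening: 0.0128
time: 7.8
tcp_pos: [0.59, 0.2659, 0.1213]
ee_rot: [1.688, 2.649, 0.0]
wrist_force: [0.2, -0.1, -1.9]
opening: 0.0129
t 7.8 tcp [590.03 265.86 121.31] yyaw 24.98 tilt 0.01 F [ 0.2  -0.1  -1.92] M [ 0.02  0.06 -0.06] open 12.9 q6 -0.05
```

```bash
for i in 1; do python3 -m pendant '[{"claw":255,"offset":[0,0,1],"dr":[0,0,0]},{"claw":255,"offset":[0,0,1],"dr":[0,0,0]}]';done
python3 -m pendant '[{"claw":255,"offset":[0,0,1],"dr":[0,0,0]},{"claw":255,"offset":[0,0,1],"dr":[0,0,0]}]'
python3 -m pendant '[{"claw":255,"offset":[0,0,1],"dr":[0,0,0]},{"claw":255,"offset":[0,0,1],"dr":[0,0,0]}]';python3 go.py
```

```text
time: 8.0
tcp_pos: [0.59, 0.2658, 0.1192]
ee_rot: [1.688, 2.649, 0.0]
wrist_force: [-0.6, -0.1, -3.4]
opening: 0.0129
time: 8.2
tcp_pos: [0.59, 0.2658, 0.1172]
ee_rot: [1.688, 2.649, 0.0]
wrist_force: [0.3, -0.3, -2.4]
opening: 0.0134
time: 8.4
tcp_pos: [0.5899, 0.2658, 0.1152]
ee_rot: [1.688, 2.649, -0.0]
wrist_force: [0.3, -0.8, -2.9]
opening: 0.0126
t 8.4 tcp [589.94 265.78 115.17] yyaw 24.99 tilt 0.00 F [ 0.28 -0.76 -2.87] M [ 0.01 -0.04  0.02] open 12.6 q6 -0.05
```

```bash
python3 -m pendant '[{"claw":255,"offset":[0,0,1],"dr":[0,0,0]},{"claw":255,"offset":[0,0,1],"dr":[0,0,0]},{"claw":255,"offset":[0,0,1],"dr":[0,0,0]}]'
python3 -m pendant '[{"claw":255,"offset":[0,0,1],"dr":[0,0,0]},{"claw":255,"offset":[0,0,1],"dr":[0,0,0]},{"claw":255,"offset":[0,0,1],"dr":[0,0,0]}]'
python3 -m pendant '[{"claw":255,"offset":[0,0,0.5],"dr":[0,0,0]},{"claw":255,"offset":[0,0,0.5],"dr":[0,0,0]}]';python3 go.py
```

```text
time: 8.7
tcp_pos: [0.5899, 0.2658, 0.1122]
ee_rot: [-1.688, -2.649, -0.0]
wrist_force: [0.8, 0.1, -2.7]
opening: 0.0127
time: 9.0
tcp_pos: [0.59, 0.2658, 0.1092]
ee_rot: [-1.688, -2.649, -0.0]
wrist_force: [0.9, -0.4, -2.8]
opening: 0.0131
time: 9.2
tcp_pos: [0.59, 0.2658, 0.1082]
ee_rot: [1.688, 2.649, 0.0]
wrist_force: [0.2, 0.4, -2.6]
opening: 0.0128
t 9.2 tcp [589.96 265.81 108.24] yyaw 24.98 tilt 0.00 F [ 0.2   0.4  -2.56] M [-0.03  0.01 -0.03] open 12.8 q6 -0.05
```

```bash
S='[{"claw":255,"offset":[0,0,0.5],"dr":[0,0,0]},{"claw":255,"offset":[0,0,0.5],"dr":[0,0,0]}]' ; unset S
python3 -m pendant '[{"claw":255,"offset":[0,0,0.5],"dr":[0,0,0]},{"claw":255,"offset":[0,0,0.5],"dr":[0,0,0]}]' | grep -E "tcp|force"
python3 -m pendant '[{"claw":255,"offset":[0,0,0.5],"dr":[0,0,0]},{"claw":255,"offset":[0,0,0.5],"dr":[0,0,0]}]'| grep -E "tcp|force"
python3 -m pendant '[{"claw":255,"offset":[0,0,0.5],"dr":[0,0,0]},{"claw":255,"offset":[0,0,0.5],"dr":[0,0,0]}]'| grep -E "tcp|force"
```

```text
tcp_pos: [0.59, 0.2658, 0.1073]
wrist_force: [0.2, -0.3, -1.5]
tcp_pos: [0.59, 0.2658, 0.1063]
wrist_force: [0.6, -0.1, -1.6]
tcp_pos: [0.5899, 0.2658, 0.1052]
wrist_force: [-0.8, -0.1, -2.4]
```

```bash
python3 -m pendant '[{"claw":255,"offset":[0,0,0.5],"dr":[0,0,0]},{"claw":255,"offset":[0,0,0],"dr":[0,0,0]}]' | grep -E "tcp|force"
python3 -m pendant '[{"claw":255,"offset":[0,0,0.5],"dr":[0,0,0]},{"claw":255,"offset":[0,0,0],"dr":[0,0,0]}]' | grep -E "tcp|force"
```

```text
tcp_pos: [0.5899, 0.2658, 0.1047]
wrist_force: [0.4, -0.2, -3.5]
tcp_pos: [0.5899, 0.2658, 0.1042]
wrist_force: [0.1, -0.1, -1.9]
```

```bash
python3 -m pendant '[{"claw":255,"offset":[0,0,0.5],"dr":[0,0,0]},{"claw":255,"offset":[0,0,0],"dr":[0,0,0]}]' | grep -E "tcp|force"
python3 -m pendant '[{"claw":255,"offset":[0,0,0.5],"dr":[0,0,0]},{"claw":255,"offset":[0,0,0],"dr":[0,0,0]}]' | grep -E "tcp|force"
python3 -m pendant '[{"claw":255,"offset":[0,0,0.5],"dr":[0,0,0]},{"claw":255,"offset":[0,0,0],"dr":[0,0,0]}]' | grep -E "tcp|force"
```

```text
tcp_pos: [0.5899, 0.2658, 0.1037]
wrist_force: [0.5, -0.4, -2.8]
tcp_pos: [0.5899, 0.2658, 0.1032]
wrist_force: [1.0, -0.5, -2.2]
tcp_pos: [0.5899, 0.2658, 0.1027]
wrist_force: [0.1, 0.2, -3.1]
```

```bash
python3 -m pendant '[{"claw":255,"offset":[0,0,0.5],"dr":[0,0,0]},{"claw":255,"offset":[0,0,0],"dr":[0,0,0]}]' | grep -E "tcp|force"
python3 -m pendant '[{"claw":255,"offset":[0,0,0.5],"dr":[0,0,0]},{"claw":255,"offset":[0,0,0],"dr":[0,0,0]}]' | grep -E "tcp|force"
python3 -m pendant '[{"claw":255,"offset":[0,0,0.5],"dr":[0,0,0]},{"claw":255,"offset":[0,0,0],"dr":[0,0,0]}]' | grep -E "tcp|force"
```

```text
tcp_pos: [0.5899, 0.2658, 0.1022]
wrist_force: [0.4, 0.1, -2.7]
tcp_pos: [0.59, 0.2658, 0.1019]
wrist_force: [0.0, -0.2, -1.8]
tcp_pos: [0.5901, 0.2658, 0.1018]
wrist_force: [-0.5, -1.0, 1.3]
```

The ledge is felt at TCP z ≈ 0.1019, which puts the lug underside at about 0.054. That agrees with 0.055 ± 4 mm. I press lightly and twist clockwise.

```bash
python3 -m pendant '[{"claw":255,"offset":[0,0,0],"dr":[0,0,0]},{"claw":255,"offset":[0,0,0.2],"dr":[0,0,0]}]' | grep -E "tcp|force"
python3 -m pendant '[{"claw":255,"offset":[0,0,0],"dr":[0,0,2]},{"claw":255,"offset":[0,0,0],"dr":[0,0,2]}]' | grep -E "tcp|force"
python3 -m pendant '[{"claw":255,"offset":[0,0,0],"dr":[0,0,3]},{"claw":255,"offset":[0,0,0],"dr":[0,0,3]}]' | grep -E "tcp|force"; python3 go.py
```

```text
tcp_pos: [0.5901, 0.2658, 0.1018]
wrist_force: [-2.8, -1.3, 4.6]
tcp_pos: [0.5906, 0.2664, 0.1017]
wrist_force: [-0.1, 0.2, 1.4]
tcp_pos: [0.5909, 0.2666, 0.1017]
wrist_force: [1.1, 0.7, 1.5]
t 12.0 tcp [590.9  266.58 101.7 ] yyaw 14.87 tilt 0.16 F [1.1  0.68 1.47] M [ 0.12 -0.12  0.06] open 12.7 q6 0.13
```

```bash
python3 -m pendant '[{"claw":255,"offset":[0,0,0],"dr":[0,0,4]},{"claw":255,"offset":[0,0,0],"dr":[0,0,4]}]' | grep -E "tcp|force"
python3 -m pendant '[{"claw":255,"offset":[0,0,0],"dr":[0,0,4]},{"claw":255,"offset":[0,0,0],"dr":[0,0,4]}]' | grep -E "tcp|force"; python3 go.py
```

```text
tcp_pos: [0.591, 0.2666, 0.1017]
wrist_force: [-0.0, 1.3, 1.5]
tcp_pos: [0.591, 0.2665, 0.1017]
wrist_force: [-1.1, 1.7, 1.5]
t 12.4 tcp [591.02 266.54 101.73] yyaw -1.17 tilt 0.16 F [-1.08  1.71  1.5 ] M [ 0.04 -0.09  0.13] open 13.1 q6 0.41
```

```bash
python3 -m pendant '[{"claw":255,"offset":[0,0,0],"dr":[0,0,3]},{"claw":255,"offset":[0,0,0.1],"dr":[0,0,3]}]' | grep -E "tcp|force"
python3 -m pendant '[{"claw":255,"offset":[0,0,0],"dr":[0,0,2]},{"claw":255,"offset":[0,0,0],"dr":[0,0,0]}]' | grep -E "tcp|force"
python3 -m pendant '[{"claw":255,"offset":[0,0,0],"dr":[0,0,1.5]},{"claw":255,"offset":[0,0,0],"dr":[0,0,0]}]' | grep -E "tcp|force"
python3 -m pendant '[{"claw":255,"offset":[0,0,0],"dr":[0,0,1.5]},{"claw":255,"offset":[0,0,0],"dr":[0,0,0]}]' | grep -E "tcp|force"
python3 go.py
```

```text
tcp_pos: [0.5911, 0.2665, 0.1017]
wrist_force: [-0.0, 0.5, 2.1]
tcp_pos: [0.591, 0.2665, 0.1017]
wrist_force: [1.0, 0.9, 2.0]
tcp_pos: [0.5909, 0.2663, 0.1017]
wrist_force: [0.5, 2.2, 3.1]
tcp_pos: [0.5906, 0.2661, 0.1016]
wrist_force: [1.0, 1.7, 3.7]
t 13.2 tcp [590.65 266.15 101.57] yyaw -12.06 tilt 0.10 F [1.01 1.73 3.67] M [ 0.25 -0.39 -0.  ] open 12.8 q6 0.60
```

```bash
python3 -m pendant '[{"claw":255,"offset":[0,0,0],"dr":[0,0,1.5]},{"claw":255,"offset":[0,0,0],"dr":[0,0,0]}]' | grep -E "tcp|force"
python3 go.py
python3 -m pendant '[{"claw":255,"offset":[0,0,0],"dr":[0,0,1.5]},{"claw":255,"offset":[0,0,0],"dr":[0,0,0]}]' | grep -E "tcp|force"
python3 go.py
```

```text
tcp_pos: [0.5898, 0.2656, 0.1008]
wrist_force: [0.4, 1.0, -1.5]
t 13.4 tcp [589.8  265.55 100.79] yyaw -13.57 tilt 0.04 F [ 0.42  1.04 -1.51] M [-0.07 -0.11 -0.  ] open 13.3 q6 0.62
tcp_pos: [0.5881, 0.2649, 0.0991]
wrist_force: [0.7, 0.0, -3.0]
t 13.6 tcp [588.09 264.92  99.06] yyaw -15.08 tilt 0.26 F [ 0.66  0.02 -3.03] M [0.08 0.05 0.03] open 13.1 q6 0.65
```

```bash
python3 -m pendant '[{"claw":255,"offset":[0,0,0],"dr":[0,0,0]},{"claw":255,"offset":[0,0,0],"dr":[0,0,0]},{"claw":255,"offset":[0,0,0],"dr":[0,0,0]}]' | grep -E "tcp|force"
python3 go.py .590 .2658 .095 -15
```

```text
tcp_pos: [0.5896, 0.2656, 0.1006]
wrist_force: [0.4, -0.1, -2.9]
offset [0.26 0.32 5.57] dr [-0.04  0.03 -0.02]
t 13.9 tcp [589.63 265.63 100.57] yyaw -15.02 tilt 0.05 F [ 0.43 -0.06 -2.95] M [-0.04  0.    0.  ] open 13.1 q6 0.65
```

The reaction force vanished at about 38–40° of turn, and TCP z is below the ledge level. The lugs are over the notches, so I lower gently.

```bash
python3 -m pendant '[{"claw":255,"offset":[0,0,0.5],"dr":[0,0,0.5]},{"claw":255,"offset":[0,0,0.5],"dr":[0,0,0]},{"claw":255,"offset":[0,0,0],"dr":[0,0,0]}]' | grep -E "tcp|force"
python3 -m pendant '[{"claw":255,"offset":[0,0,0.5],"dr":[0,0,0]},{"claw":255,"offset":[0,0,0.5],"dr":[0,0,0]}]' | grep -E "tcp|force"
python3 -m pendant '[{"claw":255,"offset":[0,0,0.5],"dr":[0,0,0]},{"claw":255,"offset":[0,0,0.5],"dr":[0,0,0]}]' | grep -E "tcp|force"
python3 go.py
```

```text
tcp_pos: [0.5899, 0.2658, 0.0999]
wrist_force: [0.1, 0.3, -3.0]
tcp_pos: [0.59, 0.2658, 0.099]
wrist_force: [-0.0, -0.3, -3.4]
tcp_pos: [0.5899, 0.2658, 0.098]
wrist_force: [-1.2, 0.7, -2.9]
t 14.6 tcp [589.94 265.81  97.96] yyaw -15.51 tilt 0.00 F [-1.17  0.7  -2.95] M [ 0.02 -0.02  0.06] open 13.2 q6 0.66
```

```bash
python3 -m pendant '[{"claw":255,"offset":[0,0,0.7],"dr":[0,0,0]},{"claw":255,"offset":[0,0,0.7],"dr":[0,0,0]},{"claw":255,"offset":[0,0,0.7],"dr":[0,0,0]}]' | grep -E "tcp|force"
python3 -m pendant '[{"claw":255,"offset":[0,0,0.7],"dr":[0,0,0]},{"claw":255,"offset":[0,0,0.7],"dr":[0,0,0]},{"claw":255,"offset":[0,0,0.7],"dr":[0,0,0]}]' | grep -E "tcp|force"
python3 -m pendant '[{"claw":255,"offset":[0,0,0.7],"dr":[0,0,0]},{"claw":255,"offset":[0,0,0.7],"dr":[0,0,0]},{"claw":255,"offset":[0,0,0.7],"dr":[0,0,0]}]' | grep -E "tcp|force"
python3 go.py
```

```text
tcp_pos: [0.5899, 0.2658, 0.0958]
wrist_force: [-0.0, -0.0, -2.2]
tcp_pos: [0.59, 0.2658, 0.0937]
wrist_force: [-0.2, 0.3, -2.5]
tcp_pos: [0.59, 0.2658, 0.0916]
wrist_force: [0.1, -0.4, -1.8]
t 15.5 tcp [589.99 265.8   91.64] yyaw -15.52 tilt 0.00 F [ 0.09 -0.37 -1.79] M [-0.   -0.02 -0.01] open 12.8 q6 0.66
```

```bash
python3 -m pendant '[{"claw":255,"offset":[0,0,0.5],"dr":[0,0,0]},{"claw":255,"offset":[0,0,0.5],"dr":[0,0,0]},{"claw":255,"offset":[0,0,0],"dr":[0,0,0]}]' | grep -E "tcp|force"
python3 -m pendant '[{"claw":255,"offset":[0,0,0.5],"dr":[0,0,0]},{"claw":255,"offset":[0,0,0],"dr":[0,0,0]}]' | grep -E "tcp|force"
python3 -m pendant '[{"claw":255,"offset":[0,0,0.5],"dr":[0,0,0]},{"claw":255,"offset":[0,0,0],"dr":[0,0,0]}]' | grep -E "tcp|force"
python3 go.py
```

```text
tcp_pos: [0.5899, 0.2658, 0.0906]
wrist_force: [-0.2, 0.4, -2.2]
tcp_pos: [0.5899, 0.2658, 0.0901]
wrist_force: [-0.7, 0.2, -2.5]
tcp_pos: [0.59, 0.2659, 0.0899]
wrist_force: [-0.6, -0.1, -1.0]
t 16.2 tcp [589.99 265.85  89.87] yyaw -15.51 tilt 0.01 F [-0.64 -0.09 -0.99] M [-0.06  0.04 -0.02] open 13.3 q6 0.66
```

The lugs bottom at TCP z 0.0899, which is 12 mm below the ledge and so the full notch depth. I release.

```bash
python3 -m pendant '[{"claw":255,"offset":[0,0,0.2],"dr":[0,0,0]},{"claw":220,"offset":[0,0,0],"dr":[0,0,0]},{"claw":190,"offset":[0,0,0],"dr":[0,0,0]},{"claw":150,"offset":[0,0,0],"dr":[0,0,0]},{"claw":110,"offset":[0,0,0],"dr":[0,0,0]}]'
python3 -m pendant '[{"claw":110,"offset":[0,0,0],"dr":[0,0,0]},{"claw":110,"offset":[0,0,-10],"dr":[0,0,0]},{"claw":110,"offset":[0,0,-15],"dr":[0,0,0]},{"claw":110,"offset":[0,0,-30],"dr":[0,0,0]},{"claw":110,"offset":[0,0,-40],"dr":[0,0,0]}]'
python3 -m pendant '[{"claw":110,"offset":[0,-45,-10],"dr":[0,0,0]},{"claw":110,"offset":[0,-45,0],"dr":[0,0,0]},{"claw":110,"offset":[0,-45,0],"dr":[0,0,0]},{"claw":110,"offset":[0,-30,0],"dr":[0,0,0]},{"claw":110,"offset":[0,0,0],"dr":[0,0,0]}]'
python3 - <<'E'
from rig import snapshot
import cv2,numpy as np
for n in("top","side"):
    d=snapshot(n);np.savez(n+"3.npz",**d)
    a=d["frame"][:,:,::-1]
    a=a[140:300,90:290] if n=="top" else a[200:340,170:345]
    cv2.imwrite(f"pics/{n}3.png",cv2.resize(a,(750,600),interpolation=cv2.INTER_CUBIC))
E
python3 m3.py 3 .02;python3 go.py
```

```text
time: 16.7
tcp_pos: [0.5903, 0.2659, 0.0897]
ee_rot: [2.501, 1.901, 0.001]
wrist_force: [0.1, -0.3, 0.4]
opening: 0.0478
time: 17.2
tcp_pos: [0.5888, 0.2653, 0.1846]
ee_rot: [-2.5, -1.901, 0.005]
wrist_force: [0.3, -0.2, 1.4]
opening: 0.0489
time: 17.7
tcp_pos: [0.428, 0.3109, 0.1961]
ee_rot: [-2.498, -1.904, -0.002]
wrist_force: [0.4, 0.5, 0.8]
opening: 0.0485
top rim 135 [0.5904 0.2665] minus stand [0.9145 0.6413] rms 0.0015683584018160981 z 0.05857874789424922
  lug [170.0435 211.2826] 46 41.9342860525757 0.040019635257544935 0.05220764599454514
  lug [201.7  215.35] 20 -61.66529910054167 0.04240687727682119 0.052940145271215044
  lug [173.8548 242.3548] 62 149.98767824078743 0.038490407599098005 0.05255710380329054
side rim 92 [0.5873 0.2685] minus stand [0.1103 2.293 ] rms 0.001757623501375584 z 0.05902864622879761
  lug [276.7273 270.3636] 11 -114.0950495937937 0.047250916067720104 0.053898496312737465
  lug [237.5 272.5] 4 -19.794869162863698 0.04918987716484898 0.053224434358475514
  lug [279.6667 279.1667] 6 -141.21547446683365 0.040139661541007364 0.04421413614760472
  lug [234.0667 285.1333] 15 16.917625909973843 0.04193600244469382 0.053397235432300905
t 17.8 tcp [431.31 310.57 196.29] yyaw -15.43 tilt 0.18 F [-0.04  0.81  0.35] M [-0.02 -0.07  0.06] open 48.6 q6 0.85
```

View pics/side3.png

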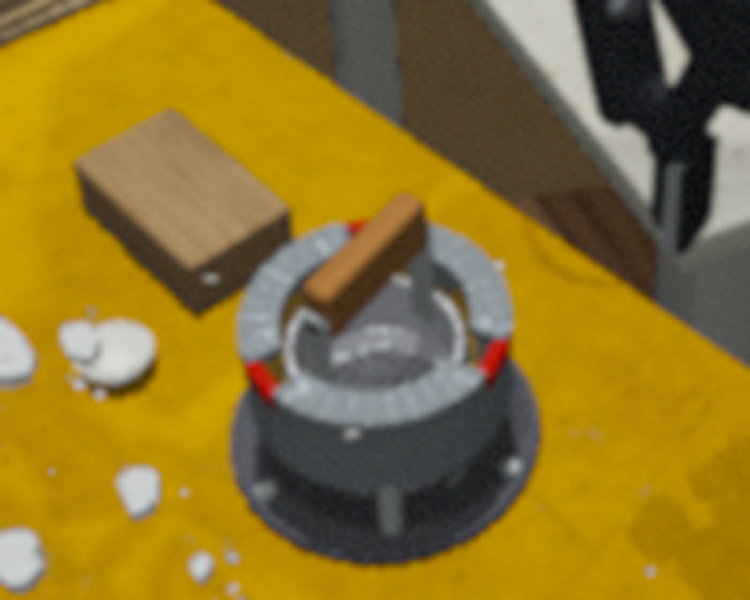

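View pics/top3.png

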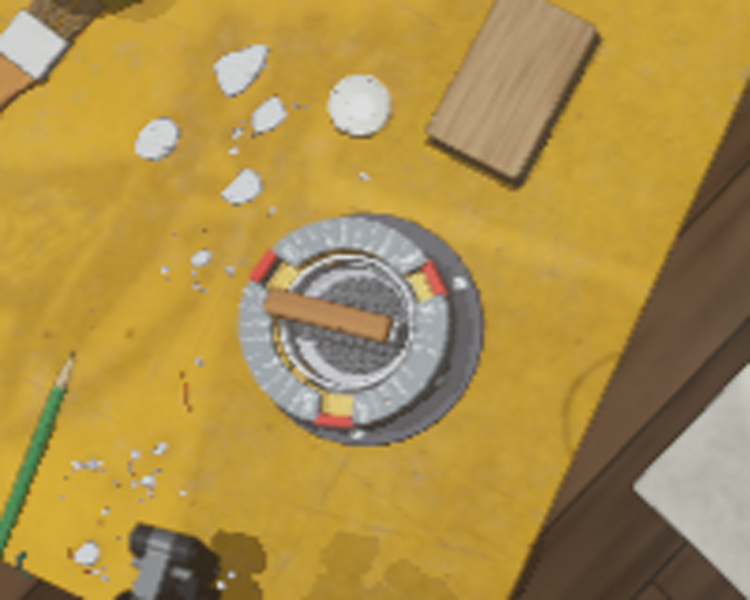

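The handle sits above the ring, turned clear of the entry slots, and the bystanders look unmoved. A quick check of handle height and level:

Run:
```python
from h import *
for n in("top","side"):
    d=np.load(n+"3.npz");P=cloud(d)
    m=(np.hypot(P[...,0]-.589,P[...,1]-.266)<.05)&(P[...,2]>.105)&(P[...,2]<.14)
    q=P[m]
    if n=="side": q=q[q[:,2]>np.median(q[:,2])]
    A=np.c_[q[:,:2]-q[:,:2].mean(0)];u=np.linalg.svd(A,full_matrices=False)[2][0];t=A@u
    print(n,m.sum(),"z med",np.median(q[:,2]),"centre",q[:,:2].mean(0),"slope",np.polyfit(t,q[:,2],1)[0],"dir",np.degrees(np.arctan2(u[1],u[0])))
for n,u,v in(("top",186,168),("top",228,162),("top",370,190)):
    pass
a=np.load("top0.npz");b=np.load("top3.npz");A=a["frame"].astype(int);B=b["frame"].astype(int)
for k,(x,y) in {"mug":(368,190),"dish":(186,168),"block":(228,162)}.items(): print(k,"mean abs diff",np.abs(A[y-14:y+14,x-14:x+14]-B[y-14:y+14,x-14:x+14]).mean())
```

```text
top 257 z med 0.11679115282110752 centre [0.58998352 0.26495632] slope -0.021225385973467983 dir -105.22552056690164
side 365 z med 0.11738038660771682 centre [0.58834772 0.26654826] slope 0.0021788078674337056 dir 74.7591228214366
mug mean abs diff 1.5548469387755102
dish mean abs diff 1.6879251700680271
block mean abs diff 1.8120748299319729
```

```bash
python3 -c "
from rig import order
print(order.sign_off())"
```

```text
the job is handed in; nothing more can be done
None
```

The sieve is hanging released in the stand with its lugs in the locking notches, and the job is handed in at about 18 s on the robot's clock. No verdict is reported back.

**What I did:**
- I gripped the sieve by its wooden handle and lined it up with the red-marked entries after a 2 mm correction that both cameras agreed on.
- I lowered it until the lugs touched the ledge, with the lug underside at about 0.054 m.
- I twisted it clockwise about 40° with only a few newtons of downward force. The ledge's push went away between about 37° and 39°.
- I lowered it 12 mm, the full notch depth, until it touched bottom, then released it and moved the arm away.

**Last checks:**
- **Depth:** the handle top is at about 0.117–0.118 m, which puts the lug underside about 13 mm below the seat point (7–18 mm allowed).
- **Centring:** the handle's centre is within about 1.5 mm of the collar axis.
- **Level:** the handle slopes by 0.002 rad in the side view and 0.02 rad in the top view, both under the 0.06 limit.
- **Forces:** wrist force stayed below about 8 N beyond the sieve's own weight in every reading I took. I did not sample it within each row.
- **Bystanders:** the mug, dish and block look unchanged in the top picture.

**Disagreement:** the drum-rim fit from the side camera gave a 2.3 mm offset, against 1.1 mm from the top camera. The collar partly hides the rim in that view, so I relied on the handle instead.

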